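# Load the heel-blank magazine and roll its count wheel to 7

## Task

Lay the tan heel blank flat into the mouth of the spring magazine and press it down until both orange catches have snapped in over its top and hold it there. Then roll the numbered thumbwheel of the counter with a fingertip until the 7 stands centred between the two red pointers. Leave the steel weight, the wax tin and the thread cone where they are.

Things in the scene. Friction and masses are not known exactly. Their poses are not given: they have to be found in the camera images.
- heel_blank_center (a point): Centre (half-way up) of the loose tan heel blank, a stiff leatherboard block 90 long (its x) x 56 wide (its y) x 20 mm high (its z), about 90 g, lying flat on the bench. Grasp it across its 56 mm width, at the middle of its length. Either end may go first; keep the same face up.
- magazine: Spring magazine fixed to the bench: green foot plate 150 x 90 mm, bright steel guides. Origin at the centre of its underside, z up, x along the length of the blank it takes. Guides stand at both ends (inner faces 94 mm apart in x) and at the four corners of the long sides (60 mm apart in y), straight up to 96 mm above the bench, flared out above, up to 109 mm.
- magazine_mouth (a point): Centre of the magazine's mouth, 95 mm above the bench; same axes as magazine. The long sides (facing its +y and -y) are open over the middle 68 mm, so fingers that hold the blank across its width can go down there with it. A blank let go in the mouth first rests on the slopes of the two catches, its bottom some 65 to 75 mm above the bench.
- follower (a joint): Aluminium spring follower plate inside the magazine, 62 x 44 mm: 0 = fully up (its top 60 mm above the bench), grows as it is pressed down, stops at 0.031 m (top of a blank then 49 mm above the bench); spring about 1 N when up, 4 N when down.
- catch_near (a joint): Orange sloped spring catch at the magazine's -x end, outward travel in m: 0 = snapped in, at most 0.009. Its nose is 24 mm wide and reaches 6 mm into the mouth; the slope begins about 74 mm above the bench, the flat underside is at 56 mm. A blank pressed down in the middle (5 to 15 N) pushes it out.
- catch_far (a joint): The same catch at the magazine's +x end; 0 = snapped in, grows outwards. Once the blank's top is below 56 mm the catches spring back over it, and the follower then holds it up against their undersides (centre of the blank about 46 mm above the bench).
- counter: Counter fixed to the bench: grey foot plate 150 x 90 mm (x, y), two grey cheeks beside the wheel, up to 108 mm above the bench, a red pointer on top of each (up to 130 mm), and a low grey box (62 mm high) on its +x side. Origin at the centre of its underside, z up, y along the wheel's axle.
- counter_axle (a point): Centre of the black thumbwheel, on its axle (along y), 78 mm above the bench; axes of counter. The wheel is 40 mm wide, 124 mm in diameter over its ten ribs (5 mm thick, 36 deg apart, 11 mm above a floor of radius 51 mm). The valleys between the ribs, 27 mm wide at the floor, take a closed fingertip, which can push a rib along. One number plate per valley.
- count_wheel (a joint): Wheel angle in rad = 0.628 x the number on top, between the red pointers (7 = 4.398). Plates 0 to 9 are white with black digits, 0 is red; digits read upright from the counter's -x side. Moving the wheel's top towards the counter's +x raises number and value. Stops just below 0 and above 9. No clicks: friction (2 N at the rim) holds it anywhere, also between numbers.
- steel_weight: Bystander: loose bare steel block 90 x 120 x 35 mm, origin at the centre of its underside.
- wax_tin: Bystander: loose yellow tin, 72 mm diameter, 60 mm high, origin at the centre of its underside.
- thread_cone: Bystander: loose blue cone of thread, 68 mm diameter at the foot, 104 mm high, origin at the centre of its underside.
Mind the look-alikes: they are no part of the job. What is shaped like the counter but pink is not meant. Leave any turquoise look-alike of the magazine alone.

How it is judged:
On the way, in this order (a step that is already met when the one before it is completed fails the run):
1. the heel blank lies level in the magazine, below both catches, which have snapped in over it (horizontal distance between heel_blank_center and magazine_mouth below 0.006 m and z of heel_blank_center in the frame of magazine below 0.049 m and angle between heel_blank_center's own z axis and vertical below 0.07 rad and value of joint each of catch_near, catch_far below 0.0025 m), for 0.2 s.
2. the 7 stands between the red pointers (value of joint count_wheel between 4.258 and 4.538 rad and velocity of joint count_wheel between -0.1 and 0.1 rad/s), for 0.2 s.
At the end, for the whole second after the job is handed in: Blank at rest in the magazine, within 6 mm of its centre line, centre at most 49 mm above the bench, level to 4 deg, both catches back within 2.5 mm; wheel still, within 0.14 rad (8 deg) of 7. Weight, tin and cone within 20 mm of where they began (all of step 1 and all of step 2 and linear speed of heel_blank below 0.02 m/s and distance of each of steel_weight, wax_tin, thread_cone from where it was at the start of the episode below 0.02 m); the robot touches nothing.
It fails at once if the steel weight is moved more than 20 mm (distance of steel_weight from where it was at the start of the episode above 0.02 m).
It fails at once if the wax tin is moved more than 20 mm (distance of wax_tin from where it was at the start of the episode above 0.02 m).
It fails at once if the thread cone is moved more than 20 mm (distance of thread_cone from where it was at the start of the episode above 0.02 m).
It also fails if it takes over 72 s, if anything falls off the work surface, if the arm or the gripper's body presses on something with over 40 N, if the wrist force passes 120 N, or if a joint passes its speed limit or range.

## Robot

A 6-joint arm with a two-finger parallel gripper is mounted at the origin on the work surface. World frame = base frame: x ahead of the robot, y to its left, z up, the work surface at z = 0. Lengths are in m, angles in rad, forces in N, time in s.
With the tool pointing down it reaches from about 0.3 to 0.775 m from the base axis. Payload 14.6 kg.
Tool frame: the origin (TCP) lies on the centre line of the jaws, within the pads' length; the fingertips stand 17 mm ahead of it and the grasp point (between the pads) lies 2 mm behind it; z points along the fingers, x is the direction in which the jaws open and shut, and the axes are right-handed (so a half turn about z gives the same grasp; the last joint's range is limited). The gripper opens to 94 mm and grips with 3 to 60 N. Pads are 16 mm wide; open, the fingers measure 119 mm over their backs; the gripper's body (75 mm by 177 mm) begins 78 mm behind the grasp point.
Start: joints at [-1.251, 0.3, 1.521, -0, 1.321, -0.067], TCP at [0.207, -0.509, 0.222] pointing down, gripper open.
Joint ranges: [-3.03, 3.03], [-0.79, 2.21], [0.23, 2.52], [-1.04, 4.18], [0, 3.07], [-2.55, 2.55]. Speed limits (rad/s): [2.22, 2.22, 2.57, 3.14, 3.14, 3.14].

## Interface

Orientations are given as [roll, pitch, yaw] about the fixed x, y, z axes, in that order (R = Rz(yaw) Ry(pitch) Rx(roll)).
In Python, from station import ctrl gives the robot as it stands. The module is installed in compiled form; this text tells all that it offers.
- The arm moves only by the tool drive_tool, never from a script. Its argument "increments" is a list of rows, each a list of 3 entries, a list of its own where there are three numbers: the turn, a rotation vector about the tool's x, y, z in degrees, then the shift along the tool's x, y, z in mm, then the opening, from 0 (shut) to 1 (fully open). In form: [[[ax, ay, az], [dx, dy, dz], hand], ...]. A call has 1 to 20 rows; each row shifts and turns the commanded pose from where the row before left it, along the tool's axes as they then stand; what a row does not reach is not made up. A row lasts 1/8 s, in which the tool goes at most 62.5 mm and 10.7 degrees, less where a joint would pass 70% of its speed; a pose out of reach is approached as far as the arm can. A call with a gripper value outside its range is refused whole. The fingers move at their own pace and stop on an object; "squeeze" is the grip in N (left out, the last holds). Time passes only in rows, so rows that do not move let the fingers close. It gives the time, the measured TCP pose, the force and the opening at its end, in the units of the state.
- ctrl.get_obs(): the state, without advancing time (a new reading comes with each control period).
- ctrl.camera(name): name is "side" or "top" or "wrist"; returns the picture (400x640x3 uint8, red, green, blue); there is no depth.
- ctrl.calibration(name): a dict with "fx", "fy", "cx", "cy" (pixels), "k1" (the pictures are not rectified: a ray, as slopes to the right and down, at radius r is drawn at 1 + k1 r^2 times it, then the intrinsics apply), "rvec" (rotation vector, rad) and "tvec" (3), from world to camera coordinates, as OpenCV has them. Camera axes: x right, y down, z forward; pixel columns grow to the right and rows downward; lengths in m; the calibration is good to about 2 mm. A picture is of the moment at which its call begins: read the wrist's pose just before it. calibration takes no time and is no camera call; for the wrist camera it gives the pose at the moment of the call.
- ctrl.hand_in(): hands the job in, once; it reports no verdict.
The state is a dict: "time_s": time; "qpos": joint angles; "joint_vel": joint speeds; "tau": joint torques, N m; "ee_pos": TCP position; "eef_rot": TCP orientation; "force": force on the tool from outside, world axes, zero at the start; "moment": the same for the moment, N m; "grip_width": finger opening in m.
Only numpy, scipy, OpenCV 4.12 (cv2) and the standard library are available. Lean on these libraries where they do the work, as an engineer would, in place of code of your own. Each camera call takes 0.05 s, during which the arm holds its last target.

## Working session

There is one attempt and no reset: what is moved stays moved. The work goes in short steps, Python scripts to look and compute and a tool call to move; the robot and the scene stay as the last step left them, time stands still between calls to the robot, and variables do not carry over. Pictures are saved under pics/ and viewed, and the job is handed in when it is done.

Besides the shell and the picture viewer there is one more tool, called after "Call:" as name([rows], argument=value, ...), one row to a line, values as JSON. drive_tool: Moves the arm, as the interface text tells. Its arguments: {"type":"object","properties":{"increments":{"type":"array"},"squeeze":{"type":"number"}},"required":["increments"]}

```bash
mkdir -p pics; cat > h.py <<'E'
import numpy as np, cv2
from station import ctrl
def save(img,n): cv2.imwrite('pics/'+n,img[:,:,::-1])
def cal(name):
    c=ctrl.calibration(name); R=cv2.Rodrigues(np.array(c['rvec'],float))[0]; t=np.array(c['tvec'],float).ravel()
    return c,R,t
def ray(C,u,v):
    c,R,t=C
    d=cv2.undistortPoints(np.array([[[u,v]]],float),np.array([[c['fx'],0,c['cx']],[0,c['fy'],c['cy']],[0,0,1]]),np.array([c['k1'],0,0,0.]))[0,0]
    return -R.T@t, R.T@np.array([d[0],d[1],1])
def onz(C,u,v,z):
    o,d=ray(C,u,v); return o+d*(z-o[2])/d[2]
def proj(C,p):
    c,R,t=C
    return cv2.projectPoints(np.array(p,float).reshape(-1,1,3),R,t,np.array([[c['fx'],0,c['cx']],[0,c['fy'],c['cy']],[0,0,1]]),np.array([c['k1'],0,0,0.]))[0][:,0]
E
python3 - <<'E'
from h import *
for n in ['top','side','wrist']:
    save(ctrl.camera(n),n+'0.png'); c,R,t=cal(n); print(n,c['fx'],c['cx'],c['cy'],c['k1'],-R.T@t,R[2])
print(ctrl.get_obs())
E
```

```text
top 487.97263921871445 313.32716317840726 196.9795656248003 -0.015547920955214928 [0.34728224 0.00853703 1.57236324] [ 9.69525832e-02 -2.03842049e-04 -9.95288981e-01]
side 369.5979429346716 309.8240091840251 196.02642872935894 -0.03972674599201401 [-0.19370651  0.778185    0.67634609] [ 0.58467287 -0.6448363  -0.49228425]
wrist 303.4665241152845 316.60755895826486 201.7376576059598 -0.012983261993236125 [ 0.28349408 -0.47810062  0.38460879] [-0.25927429 -0.10424905 -0.96016091]
{'time_s': 0.15, 'qpos': array([-1.25059233e+00,  3.00311844e-01,  1.52137312e+00, -5.32988438e-06,
        1.32071711e+00, -6.65983017e-02]), 'joint_vel': array([ 0.00133131, -0.00292298, -0.00059496,  0.00097037,  0.00121651,
       -0.00017317]), 'tau': array([ 3.67971170e-04, -5.31957901e+01, -3.52818239e+01,  7.08138244e-02,
        2.36597622e-02, -7.60589501e-05]), 'ee_pos': array([ 0.20742105, -0.50921115,  0.22206167]), 'eef_rot': array([-3.14154394e+00,  8.07968677e-04, -1.18399269e+00]), 'force': array([-0.056372  ,  0.29719911,  1.04836629]), 'moment': array([ 0.00273086, -0.00019894,  0.01396763]), 'grip_width': 0.09408996589954319}
```

View pics/top0.png

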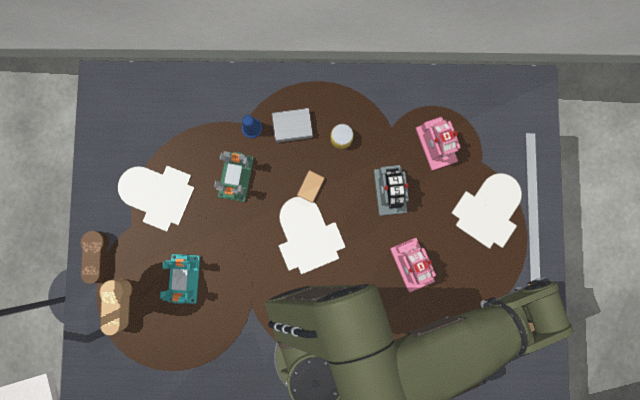

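View pics/side0.png

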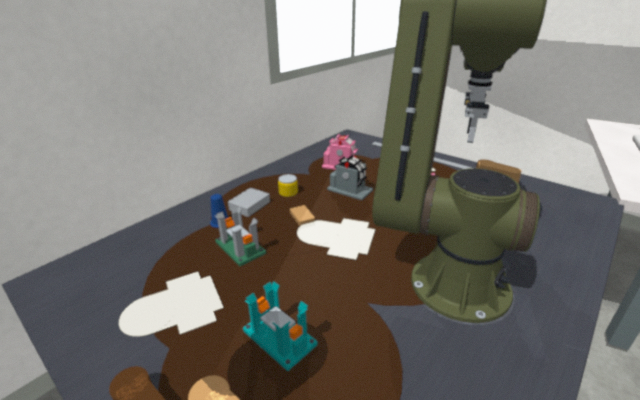

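View pics/wrist0.png

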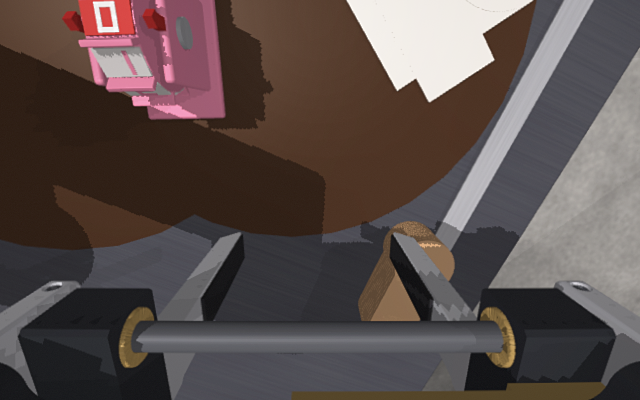

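The top view shows these candidates:
- **Magazines:** green foot at (235,177), which fits. Turquoise at (182,280) is the look-alike.
- **Counters:** grey at (392,190), which fits. Pink ones at (438,140) and (413,265) are look-alikes.
- **Blank:** tan block at (311,187).
- **Bystanders:** weight (292,125), tin (342,136), cone (251,126).

I'll confirm these in one enlarged crop.

```bash
python3 - <<'E'
from h import *
img=cv2.imread('pics/top0.png')
save(cv2.resize(img[95:220,205:425],None,fx=3.6,fy=3.6,interpolation=cv2.INTER_CUBIC)[:,:,::-1],'crop0.png')
C=cal('top')
hsv=cv2.cvtColor(img,cv2.COLOR_BGR2HSV)
def blob(roi,lo,hi,z,name,k=0):
    x0,y0,x1,y1=roi
    m=np.zeros(img.shape[:2],np.uint8); m[y0:y1,x0:x1]=cv2.inRange(hsv[y0:y1,x0:x1],lo,hi)
    cs=cv2.findContours(m,0,2)[0]; 
    for c in sorted(cs,key=cv2.contourArea)[::-1][:2]:
        r=cv2.minAreaRect(c); b=cv2.boxPoints(r)
        P=np.array([onz(C,u,v,z)[:2] for u,v in b]); e=[P[1]-P[0],P[2]-P[1]]
        print(name,cv2.contourArea(c),r[0],P.mean(0).round(4),[ (np.linalg.norm(q).round(4),np.degrees(np.arctan2(q[1],q[0])).round(1)) for q in e])
for p in [(311,187),(235,177),(230,160),(218,185),(378,205),(395,190)]: print(p,hsv[p[1],p[0]])
blob((290,160,335,210),(8,80,130),(22,255,255),.02,'blank')
blob((205,140,265,210),(60,60,30),(85,255,255),.006,'green')
blob((205,140,265,210),(5,180,150),(18,255,255),.07,'orange')
blob((365,155,420,225),(0,0,60),(180,40,140),.006,'grey')
E
```

```text
(311, 187) [ 16  98 214]
(235, 177) [100  11 217]
(230, 160) [90 21 84]
(218, 185) [ 98   9 117]
(378, 205) [ 81  22 115]
(395, 190) [ 0  0 87]
blank 450.0 (310.20001220703125, 186.10000610351562) [0.5335 0.0185] [(np.float64(0.0894), np.float64(-25.7)), (np.float64(0.0561), np.float64(-116.2))]
green 348.0 (235.29434204101562, 176.57989501953125) [0.5641 0.2616] [(np.float64(0.1486), np.float64(-9.1)), (np.float64(0.0909), np.float64(-100.3))]
green 61.5 (225.80001831054688, 177.60000610351562) [0.5602 0.2923] [(np.float64(0.0405), np.float64(-62.4)), (np.float64(0.0911), np.float64(-152.3))]
orange 0.0 (230.0, 188.0) [0.519  0.2668] [(np.float64(0.0), np.float64(0.0)), (np.float64(0.0), np.float64(0.0))]
grey 622.0 (391.3173828125, 189.69793701171875) [ 0.5264 -0.2436] [(np.float64(0.1039), np.float64(-82.6)), (np.float64(0.1585), np.float64(-173.8))]
grey 13.5 (396.0, 200.0) [ 0.4927 -0.2585] [(np.float64(0.0194), np.float64(-89.4)), (np.float64(0.013), np.float64(179.6))]
```

View pics/crop0.png

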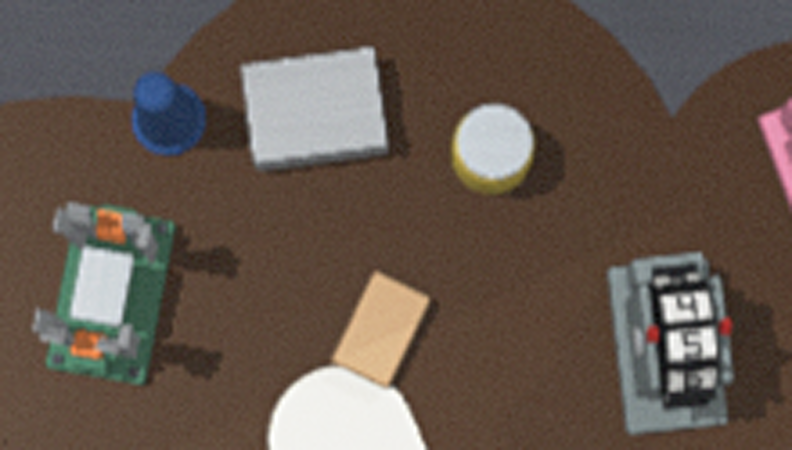

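The crop confirms the tan blank, the green-foot magazine with steel guides and orange catches, and the grey counter with 5 near the top. I'll get closer with the wrist camera for precise poses.

```bash
cat >> h.py <<'E'
from scipy.spatial.transform import Rotation as Ro
def delta(pos,yawdeg):
    """turn first (about tool z), then shift in turned tool axes; also shift in present axes"""
    o=ctrl.get_obs(); R0=Ro.from_euler('xyz',o['eef_rot']); R1=Ro.from_euler('xyz',[np.pi,0,np.radians(yawdeg)])
    rv=(R0.inv()*R1).as_rotvec(degrees=True); d=(np.array(pos)-o['ee_pos'])*1000
    print('t',o['time_s'],'pos',o['ee_pos'].round(4),'turn',rv.round(2),'shift now-axes',R0.inv().apply(d).round(1),'shift after turn',R1.inv().apply(d).round(1),'F',o['force'].round(1),'w',o['grip_width'].round(4))
E
python3 -c "
from h import *
delta([.50,-.22,.33],64.3)"
```

```text
Traceback (most recent call last):
  File "h.py", line 21, in delta
    print('t',o['time_s'],'pos',o['ee_pos'].round(4),'turn',rv.round(2),'shift now-axes',R0.inv().apply(d).round(1),'shift after turn',R1.inv().apply(d).round(1),'F',o['force'].round(1),'w',o['grip_width'].round(4))
                                                                                                                                                                                              ^^^^^^^^^^^^^^^^^^^^^
AttributeError: 'float' object has no attribute 'round'
```

```bash
sed -i "s/o\['grip_width'\].round(4)/round(o['grip_width'],4)/" h.py
python3 -c "
from h import *
delta([.50,-.22,.33],64.3)"
```

```text
t 0.15 pos [ 0.2074 -0.5092  0.2221] turn [-5.0000e-02  2.0000e-02 -1.3214e+02] shift now-axes [-157.6 -380.1 -107.8] shift after turn [ 387.5  138.2 -107.9] F [-0.1  0.3  1. ] w 0.0941
```

Call:
drive_tool([
  [[0,0,0],[-10,-20,-34],1],
  [[0,0,0],[-18,-45,-34],1],
  [[0,0,0],[-20,-50,-20],1],
  [[0,0,0],[-20,-50,-20],1],
  [[0,0,0],[-20,-50,0],1],
  [[0,0,0],[-20,-50,0],1],
  [[0,0,0],[-20,-50,0],1],
  [[0,0,0],[-20,-40,0],1],
  [[0,0,0],[-9.6,-25,0],1],
  [[0,0,0],[0,0,0],1],
])

```text
time_s: 1.4
ee_pos: [0.5007, -0.2189, 0.3299]
eef_rot: [3.141, 0.001, -1.182]
force: [0.7, -0.4, -0.2]
grip_width: 0.0941
```

Call:
drive_tool([
  [[0,0,-10.2],[0,0,0],1],
  [[0,0,-10.2],[0,0,0],1],
  [[0,0,-10.2],[0,0,0],1],
  [[0,0,-10.2],[0,0,0],1],
  [[0,0,-10.2],[0,0,0],1],
  [[0,0,-10.2],[0,0,0],1],
  [[0,0,-10.2],[0,0,0],1],
  [[0,0,-10.2],[0,0,0],1],
  [[0,0,-10.2],[0,0,0],1],
  [[0,0,-10.2],[0,0,0],1],
  [[0,0,-10.2],[0,0,0],1],
  [[0,0,-10.2],[0,0,0],1],
  [[0,0,-9.7],[0,0,0],1],
  [[0,0,0],[0,0,0],1],
  [[0,0,0],[0,0,0],1],
])

```text
time_s: 3.28
ee_pos: [0.4996, -0.2205, 0.3304]
eef_rot: [-3.142, 0.0, 1.117]
force: [0.5, 0.1, 0.6]
grip_width: 0.0941
```

```bash
python3 -c "
from h import *
delta([.50,.2,.33],64.3)
C=cal('wrist');im=ctrl.camera('wrist')
save(im,'w1.png'); np.savez('w1.npz',R=C[1],t=C[2])
print(-C[1].T@C[2],proj(C,[[.52,-.24,.1]]))
delta([.50,.2,.33],64.3)"
```

```text
t 3.275 pos [ 0.4996 -0.2205  0.3304] turn [-0.01  0.   -0.29] shift now-axes [ 378.1 -183.9    0.4] shift after turn [ 379.  -182.     0.4] F [0.5 0.1 0.6] w 0.0941
[ 0.42641454 -0.18425153  0.49301655] [[309.68494373 197.41629294]]
t 3.325 pos [ 0.4997 -0.2204  0.3304] turn [-0.    0.   -0.24] shift now-axes [ 378.1 -183.6    0.4] shift after turn [ 378.9 -182.     0.4] F [0.  0.6 0.1] w 0.094
```

View pics/w1.png

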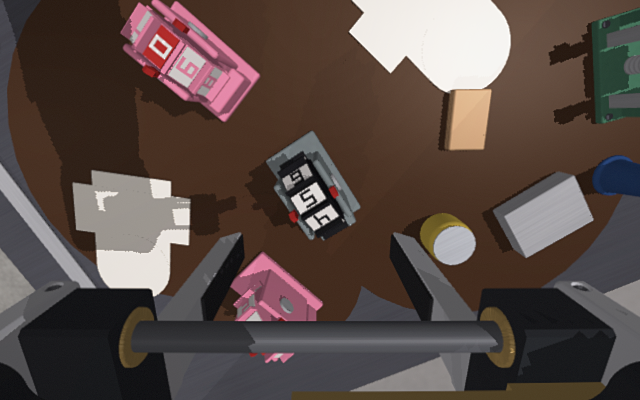

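```bash
python3 - <<'E'
from h import *
w=cv2.imread('pics/w1.png'); t=cv2.imread('pics/top0.png')
z=np.load('w1.npz'); c=ctrl.calibration('wrist'); CW=(c,z['R'],z['t']); CT=cal('top')
def reds(im,roi):
    x0,y0,x1,y1=roi; h=cv2.cvtColor(im,cv2.COLOR_BGR2HSV)[y0:y1,x0:x1]
    m=cv2.inRange(h,(0,150,60),(8,255,255))|cv2.inRange(h,(172,150,60),(180,255,255))
    n,l,s,ce=cv2.connectedComponentsWithStats(m)
    return [(ce[i]+[x0,y0],s[i][4],s[i][:4]+[x0,y0,0,0]) for i in range(1,n) if s[i][4]>2]
rw=reds(w,(255,120,370,250)); rt=reds(t,(370,160,420,220)); print(rw,rt)
for n,C,r in(('w',CW,rw),('t',CT,rt)):
  for p in r: print(n,onz(C,*p[0],.119).round(4))
def tri(C1,p1,C2,p2):
    o1,d1=ray(C1,*p1);o2,d2=ray(C2,*p2); s=np.linalg.lstsq(np.c_[d1,-d2],o2-o1,rcond=None)[0]; return (o1+d1*s[0]).round(4),(o2+d2*s[1]).round(4)
for p in rw:
  for q in rt: print(tri(CW,p[0],CT,q[0]))
# blank top
h=cv2.cvtColor(w,cv2.COLOR_BGR2HSV); print(h[118,468],h[148,468])
m=np.zeros(h.shape[:2],np.uint8); m[80:160,435:500]=cv2.inRange(h[80:160,435:500],(8,60,150),(22,255,255))
cn=max(cv2.findContours(m,0,2)[0],key=cv2.contourArea); r=cv2.minAreaRect(cn); b=cv2.boxPoints(r)
P=np.array([onz(CW,u,v,.02)[:2] for u,v in b]); print(r,P.mean(0),[(np.linalg.norm(q),np.degrees(np.arctan2(q[1],q[0]))) for q in(P[1]-P[0],P[2]-P[1])])
save(cv2.resize(w[115:255,240:380],None,fx=4.2,fy=4.2,interpolation=cv2.INTER_CUBIC)[:,:,::-1],'w1c.png')
E
```

```text
[(array([333.11428571, 191.54285714]), np.int32(70), array([329, 186,   9,  13])), (array([293.        , 216.21505376]), np.int32(93), array([288, 210,  10,  14]))] [(array([406.41666667, 185.16666667]), np.int32(12), array([405, 183,   4,   5])), (array([386.2, 187.5]), np.int32(10), array([385, 186,   3,   4]))]
w [ 0.5216 -0.2071  0.119 ]
w [ 0.5287 -0.2681  0.119 ]
t [ 0.5273 -0.2708  0.119 ]
t [ 0.5196 -0.2101  0.119 ]
(array([ 0.4657, -0.1937,  0.3387]), array([ 0.4988, -0.2266,  0.3491]))
(array([ 0.5164, -0.2058,  0.1394]), array([ 0.5171, -0.207 ,  0.1396]))
(array([ 0.5271, -0.2668,  0.125 ]), array([ 0.5265, -0.2696,  0.1254]))
(array([ 0.4769, -0.2257,  0.3083]), array([ 0.4976, -0.1822,  0.3042]))
[ 15  96 217] [ 15 103 198]
((469.79180908203125, 118.97808837890625), (36.325618743896484, 63.85771942138672), 6.009006023406982) [0.53614539 0.02012884] [(np.float64(0.09246862878436764), np.float64(154.689625781986)), (np.float64(0.05443485932673826), np.float64(58.72371268697946))]
```

View pics/w1c.png

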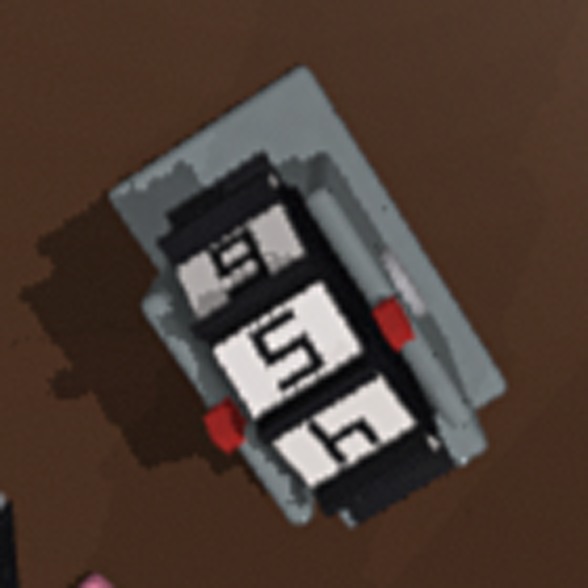

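```bash
python3 -c "
from h import *
delta([.525,.25,.33],64.3)"
```

```text
t 3.325 pos [ 0.4997 -0.2204  0.3304] turn [-0.    0.   -0.24] shift now-axes [ 4.34e+02 -1.83e+02  4.00e-01] shift after turn [ 4.348e+02 -1.812e+02  4.000e-01] F [0.  0.6 0.1] w 0.094
```

Call:
drive_tool([
  [[0,0,0],[24,-10,0],1],
  [[0,0,0],[45,-19,0],1],
  [[0,0,0],[50,-21,0],1],
  [[0,0,0],[50,-21,0],1],
  [[0,0,0],[50,-21,0],1],
  [[0,0,0],[50,-21,0],1],
  [[0,0,0],[50,-21,0],1],
  [[0,0,0],[50,-21,0],1],
  [[0,0,0],[45,-19,0],1],
  [[0,0,0],[20,-9,0],1],
  [[0,0,0],[0,0,0],1],
  [[0,0,0],[0,0,0],1],
])

```text
time_s: 4.82
ee_pos: [0.5238, 0.2492, 0.3306]
eef_rot: [3.141, 0.0, 1.12]
force: [0.2, -0.0, 0.0]
grip_width: 0.0941
```

```bash
python3 -c "
from h import *
C=cal('wrist');im=ctrl.camera('wrist')
save(im,'w2.png'); np.savez('w2.npz',R=C[1],t=C[2])
delta([.50,.2,.33],64.3)"
```

```text
t 4.875 pos [0.5238 0.2491 0.3307] turn [ 0.02 -0.   -0.14] shift now-axes [-54.5  -0.    0.7] shift after turn [-54.5  -0.2   0.7] F [-1.  -0.2 -0.5] w 0.0942
```

View pics/w2.png

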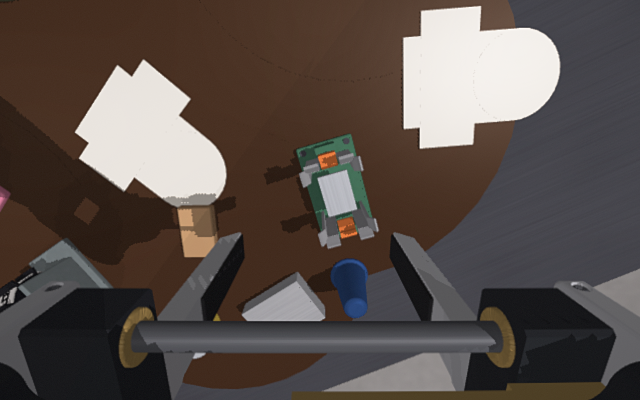

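```bash
python3 - <<'E'
from h import *
w=cv2.imread('pics/w2.png'); z=np.load('w2.npz'); CW=(ctrl.calibration('wrist'),z['R'],z['t'])
x0,y0,x1,y1=280,125,395,255
h=cv2.cvtColor(w,cv2.COLOR_BGR2HSV)
def m(lo,hi,box=(x0,y0,x1,y1)):
    a,b,c,d=box; k=np.zeros(h.shape[:2],np.uint8); k[b:d,a:c]=cv2.inRange(h[b:d,a:c],lo,hi); return k
def rect(k,zz,name,pts=None):
    if pts is None:
        cn=max(cv2.findContours(k,0,2)[0],key=cv2.contourArea)
    else: cn=np.argwhere(k>0)[:,::-1].astype(np.float32)
    P=np.array([onz(CW,u,v,zz)[:2] for u,v in cn.reshape(-1,2)],np.float32)
    r=cv2.minAreaRect(P*1000); print(name,len(P),np.round(r[0],1),np.round(r[1],1),round(r[2],1))
print(h[192,337],h[145,345])
rect(m((60,50,20),(95,255,255)),.006,'green',1)
fm=m((0,0,140),(180,40,255),(310,165,365,220)); rect(fm,.060,'follower')
om=m((5,150,100),(20,255,255))
n,l,s,c=cv2.connectedComponentsWithStats(om)
for i in range(1,n):
    if s[i][4]>30: print(s[i],c[i],onz(CW,*c[i],.068)[:2])
save(cv2.resize(w[y0:y1,x0:x1],None,fx=4.6,fy=4.6,interpolation=cv2.INTER_CUBIC)[:,:,::-1],'w2c.png')
E
```

```text
[120   9 189] [ 74 101 116]
green 2041 [572.9 261.8] [ 90.6 163.9] 80.4
follower 75 [566.1 263.1] [44.5 62.1] 80.3
[318 151  20  18 258] [327.40697674 159.54651163] [0.51330963 0.27184189]
[337 217  21  22 306] [346.52614379 227.41176471] [0.61774349 0.2541871 ]
```

View pics/w2c.png

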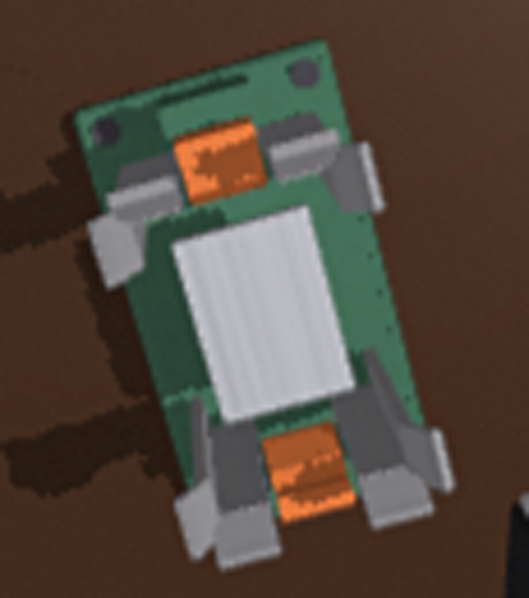

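```bash
python3 -c "
from h import *
delta([.535,.0195,.15],64.5)"
```

```text
t 4.875 pos [0.5238 0.2491 0.3307] turn [ 0.02 -0.   -0.34] shift now-axes [-201.7  110.1  180.7] shift after turn [-202.4  108.9  180.7] F [-1.  -0.2 -0.5] w 0.0942
```

Call:
drive_tool([
  [[0,0,-0.3],[-20,11,10],1],
  [[0,0,0],[-36,19,15],1],
  [[0,0,0],[-40,22,25],1],
  [[0,0,0],[-40,22,30],1],
  [[0,0,0],[-40,22,35],1],
  [[0,0,0],[-26,13,40],1],
  [[0,0,0],[0,0,25.7],1],
  [[0,0,0],[0,0,0],1],
  [[0,0,0],[0,0,0],1],
])

```text
time_s: 6.0
ee_pos: [0.5356, 0.0209, 0.1512]
eef_rot: [3.14, -0.001, 1.126]
force: [-0.0, -0.4, -0.0]
grip_width: 0.0938
```

```bash
cat > blank.py <<'E'
from h import *
C=cal('wrist');im=ctrl.camera('wrist')
save(im,'w3.png')
h=cv2.cvtColor(im,cv2.COLOR_RGB2HSV); k=cv2.inRange(h,(8,60,120),(22,255,255))
k[:60]=0
cn=max(cv2.findContours(k,0,2)[0],key=cv2.contourArea)
P=np.array([onz(C,u,v,.02)[:2] for u,v in cn.reshape(-1,2)],np.float32)
r=cv2.minAreaRect(P*1000); print(r,cv2.boundingRect(cn))
delta([r[0][0]/1000,r[0][1]/1000,.0],64.5)
E
python3 blank.py
```

```text
((534.484375, 20.597347259521484), (55.25564193725586, 89.41275787353516), 64.71595764160156) (287, 152, 57, 87)
t 6.05 pos [0.5357 0.0211 0.1513] turn [ 0.12 -0.05  0.06] shift now-axes [ -1.1  -1.2 151.3] shift after turn [ -0.9  -0.9 151.3] F [-0.8  0.6 -0.3] w 0.0943
```

View pics/w3.png

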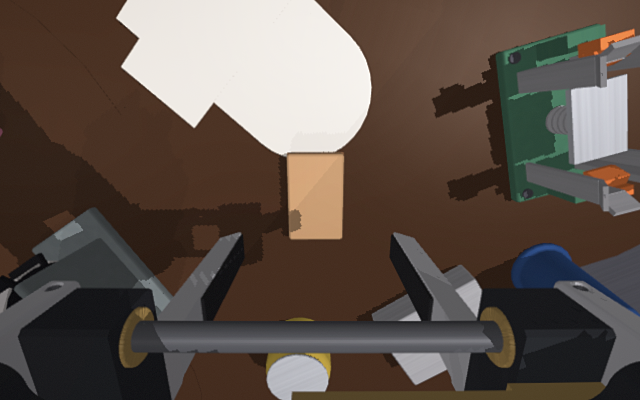

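Call:
drive_tool([
  [[0,0,0],[-1.1,-1.2,20],1],
  [[0,0,0],[0,0,40],1],
  [[0,0,0],[0,0,40],1],
  [[0,0,0],[0,0,20],1],
  [[0,0,0],[0,0,10.5],1],
  [[0,0,0],[0,0,0],1],
  [[0,0,0],[0,0,0],1],
], squeeze=40)

```text
time_s: 6.92
ee_pos: [0.5342, 0.0207, 0.0204]
eef_rot: [3.14, -0.001, 1.127]
force: [0.0, 0.3, 0.3]
grip_width: 0.094
```

```bash
python3 -c "
from h import *
delta([.5345,.0206,.0195],64.7)"
```

```text
t 6.925 pos [0.5342 0.0207 0.0204] turn [ 0.1  -0.04 -0.13] shift now-axes [0.  0.3 0.9] shift after turn [0.  0.3 0.9] F [0.  0.3 0.3] w 0.094
```

Close, then lift.

Call:
drive_tool([
  [[0.1,0,0],[0,0,0.9],0.7],
  [[0,0,0],[0,0,0],0.5],
  [[0,0,0],[0,0,0],0.4],
  [[0,0,0],[0,0,0],0.3],
  [[0,0,0],[0,0,0],0.3],
  [[0,0,0],[0,0,0],0.3],
])

```text
time_s: 7.68
ee_pos: [0.5336, 0.0206, 0.0184]
eef_rot: [-3.14, -0.0, 1.127]
force: [0.0, 0.8, 0.6]
grip_width: 0.0559
```

Call:
drive_tool([
  [[0,0,0],[0,0,-15],0.3],
  [[0,0,0],[0,0,-40],0.3],
  [[0,0,0],[0,0,-50],0.3],
  [[0,0,0],[0,0,-50],0.3],
  [[0,0,0],[0,0,-25],0.3],
  [[0,0,0],[0,0,0],0.3],
])

```text
time_s: 8.43
ee_pos: [0.5344, 0.0205, 0.2006]
eef_rot: [3.14, -0.002, 1.127]
force: [-0.4, 0.7, -2.0]
grip_width: 0.056
```

```bash
python3 -c "
from h import *
delta([.566,.263,.20],80.35)
C=cal('wrist');im=ctrl.camera('wrist')
save(im,'w4.png')"
```

```text
t 8.425 pos [0.5344 0.0205 0.2006] turn [  0.12  -0.08 -15.79] shift now-axes [232.6 -75.6   0.9] shift after turn [244.4  -9.5   0.6] F [-0.4  0.7 -2. ] w 0.056
```

View pics/w4.png

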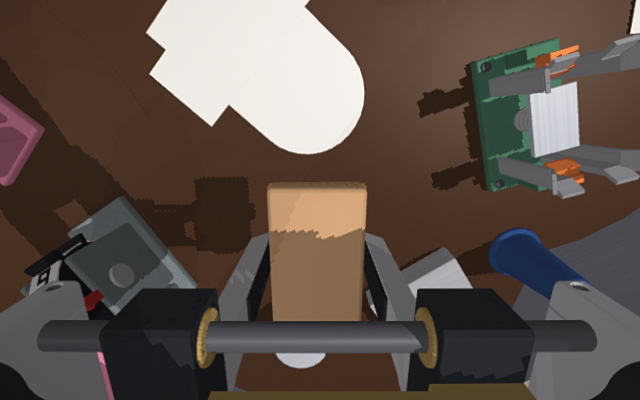

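```bash
python3 - <<'E'
from h import *
im=cv2.imread('pics/w4.png'); C=cal('wrist'); o=ctrl.get_obs(); R0=Ro.from_euler('xyz',o['eef_rot'])
h=cv2.cvtColor(im,cv2.COLOR_BGR2HSV); k=cv2.inRange(h,(8,60,60),(22,255,255))
for u in (280,300,320,340,355):
    v=np.where(k[160:280,u]>0)[0]+160; print(u,v[0],h[v[0]-1:v[0]+9,u,2])
for p in [(268,191),(366,190),(317,190),(268,186),(366,185)]:
    print(p,(R0.inv().apply(onz(C,*p,o['ee_pos'][2]+.001)-o['ee_pos'])*1000).round(1))
save(cv2.resize(im[170:250,240:390],None,fx=5,fy=5)[:,:,::-1],'w4c.png')
E
```

```text
280 160 [76 76 76 76 76 76 76 75 75 75]
300 160 [77 76 76 75 76 76 77 77 76 77]
320 160 [75 74 74 75 73 73 74 74 75 74]
340 160 [76 75 75 74 75 76 74 74 76 74]
355 160 [76 77 78 77 76 76 76 76 75 76]
(268, 191) [-26.1 -40.7  -1. ]
(366, 190) [ 27.7 -41.2  -1. ]
(317, 190) [  0.8 -41.2  -1. ]
(268, 186) [-26.  -43.5  -1. ]
(366, 185) [ 27.5 -44.   -1. ]
```

View pics/w4c.png

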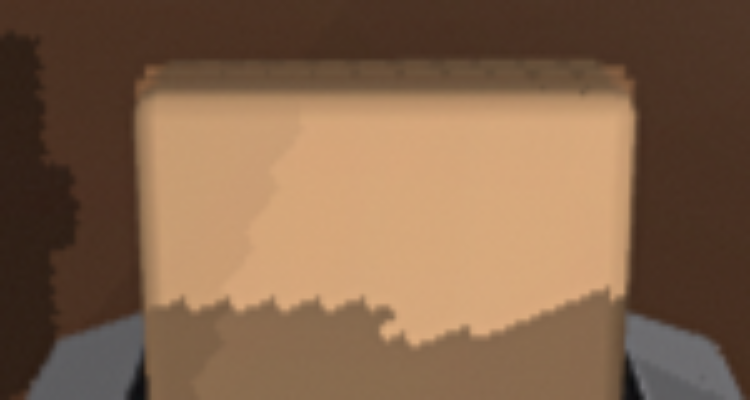

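```bash
python3 - <<'E'
from h import *
C=cal('wrist'); o=ctrl.get_obs(); R0=Ro.from_euler('xyz',o['eef_rot'])
for p,z in [((317,188.4),.001),((317,182.2),-.019)]:
    print(p,(R0.inv().apply(onz(C,*p,o['ee_pos'][2]+z)-o['ee_pos'])*1000).round(1))
delta([.63,.252,.2],80.35)
E
```

```text
(317, 188.4) [  0.8 -42.1  -1. ]
(317, 182.2) [  0.8 -41.2  19. ]
t 8.475 pos [0.5338 0.0205 0.1987] turn [ -0.04  -0.03 -15.79] shift now-axes [250.4 -12.5  -1.2] shift after turn [244.3  56.1  -1.3] F [ 0.   0.4 -1.3] w 0.0556
```

Call:
drive_tool([
  [[0,0,-7.9],[0,0,0],0.3],
  [[0,0,-7.9],[0,0,0],0.3],
  [[0,0,0],[20,5,0],0.3],
  [[0,0,0],[42,9,0],0.3],
  [[0,0,0],[50,12,0],0.3],
  [[0,0,0],[50,12,0],0.3],
  [[0,0,0],[45,10,0],0.3],
  [[0,0,0],[27,6,0],0.3],
  [[0,0,0],[10,2,0],0.3],
  [[0,0,0],[0,0,0],0.3],
  [[0,0,0],[0,0,0],0.3],
])

```text
time_s: 9.85
ee_pos: [0.6298, 0.2508, 0.1983]
eef_rot: [-3.14, -0.0, 1.401]
force: [0.1, 0.2, -1.2]
grip_width: 0.0555
```

```bash
python3 -c "
from h import *
delta([.566,.263,.20],80.35)
C=cal('wrist');im=ctrl.camera('wrist')
o=ctrl.get_obs()
save(im,'w5.png'); np.savez('w5.npz',R=C[1],t=C[2],p=o['ee_pos'],e=o['eef_rot'])"
```

```text
t 9.85 pos [0.6298 0.2508 0.1983] turn [-0.11 -0.02 -0.07] shift now-axes [  1.2 -64.9  -1.6] shift after turn [  1.3 -64.9  -1.7] F [ 0.1  0.2 -1.2] w 0.0555
```

View pics/w5.png

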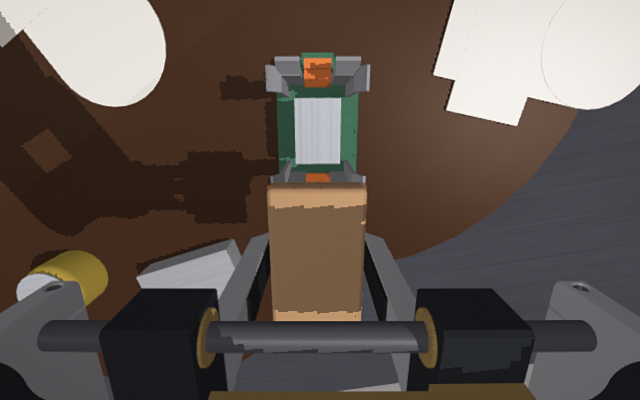

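```bash
python3 - <<'E'
from h import *
im=cv2.imread('pics/w5.png'); z=np.load('w5.npz'); C=(ctrl.calibration('wrist'),z['R'],z['t']); R0=Ro.from_euler('xyz',z['e'])
h=cv2.cvtColor(im,cv2.COLOR_BGR2HSV); k=np.zeros(h.shape[:2],np.uint8)
k[90:172,285:352]=cv2.inRange(h[90:172,285:352],(0,0,140),(180,40,255))
cn=max(cv2.findContours(k,0,2)[0],key=cv2.contourArea); print(cv2.boundingRect(cn))
T=lambda u,v,zz:R0.inv().apply(onz(C,u,v,zz)-z['p'])*1000
P=np.array([T(u,v,.06)[:2] for u,v in cn.reshape(-1,2)],np.float32)
print('tool',cv2.minAreaRect(P))
P=np.array([onz(C,u,v,.06)[:2]*1000 for u,v in cn.reshape(-1,2)],np.float32); print('world',cv2.minAreaRect(P))
# catches near end
o=cv2.inRange(h,(5,150,100),(20,255,255)); o[185:]=0
n,l,s,c=cv2.connectedComponentsWithStats(o)
for i in range(1,n):
    if s[i][4]>20: print(s[i],c[i],T(*c[i],.068))
zb=z['p'][2]
for p,zz in [((268,190),.001),((366,190),.001),((317,188.5),.001),((317,182),-.019)]: print(p,T(*p,zb+zz).round(1))
save(cv2.resize(im[45:215,250:385],None,fx=4.4,fy=4.4,interpolation=cv2.INTER_CUBIC)[:,:590][:,:,::-1],'w5c.png')
E
```

```text
(294, 98, 47, 66)
tool ((1.233755111694336, -64.76168823242188), (44.23552703857422, 61.472171783447266), 0.01902415044605732)
world ((566.0098876953125, 263.0513000488281), (44.23558807373047, 61.47225570678711), 80.26062774658203)
[304  58  27  29 775] [317.03354839  71.87225806] [   0.98961724 -117.37812841  130.74150386]
[306 173  24   9 215] [317.44651163 177.01860465] [  1.41201728 -21.45579897 130.58751195]
(268, 190) [-26.1 -41.2  -0.9]
(366, 190) [ 27.6 -41.2  -0.9]
(317, 188.5) [  0.8 -42.1  -0.9]
(317, 182) [  0.8 -41.2  19.1]
```

View pics/w5c.png

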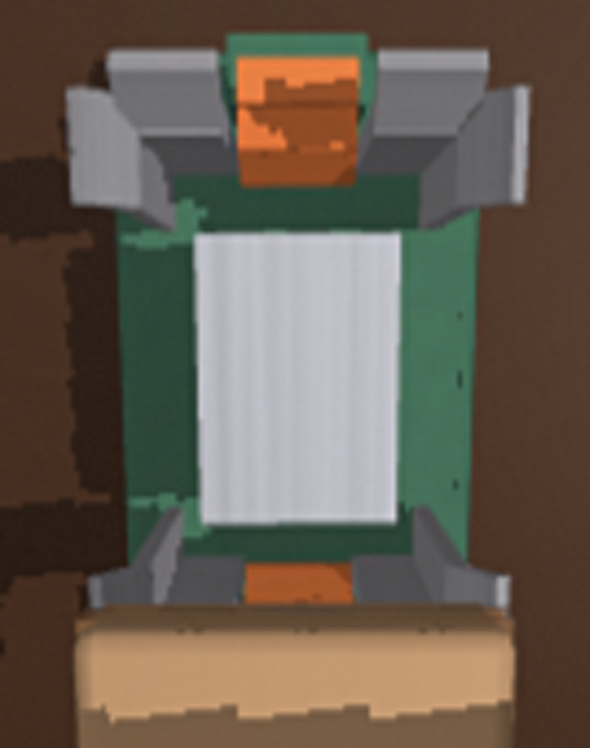

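Call:
drive_tool([
  [[0,0,0],[0.8,-15,0],0.3],
  [[0,0,0],[0,-30,0],0.3],
  [[0,0,0],[0,-20.8,10],0.3],
  [[0,0,0],[0,0,30],0.3],
  [[0,0,0],[0,0,18],0.3],
  [[0,0,0],[0,0,8],0.3],
  [[0,0,0],[0,0,0],0.3],
  [[0,0,0],[0,0,0],0.3],
], squeeze=12)

```text
time_s: 10.9
ee_pos: [0.5655, 0.2636, 0.1333]
eef_rot: [-3.141, -0.001, 1.402]
force: [-0.0, -0.1, -0.7]
grip_width: 0.0559
```

```bash
python3 -c "
from h import *
delta([.566,.263,.132],80.35)
C=cal('wrist');im=ctrl.camera('wrist')
o=ctrl.get_obs()
save(im,'w6.png'); np.savez('w6.npz',R=C[1],t=C[2],p=o['ee_pos'],e=o['eef_rot'])
save(cv2.resize(im[130:240,230:400],None,fx=4.6,fy=4.6,interpolation=cv2.INTER_CUBIC),'w6c.png')
t=ctrl.camera('top'); save(cv2.resize(t[125:225,185:285],None,fx=6,fy=6,interpolation=cv2.INTER_CUBIC),'t6c.png')
"
```

```text
t 10.9 pos [0.5655 0.2636 0.1333] turn [-0.04 -0.06 -0.  ] shift now-axes [-0.5  0.6  1.3] shift after turn [-0.5  0.6  1.3] F [-0.  -0.1 -0.7] w 0.0559
```

View pics/w6c.png

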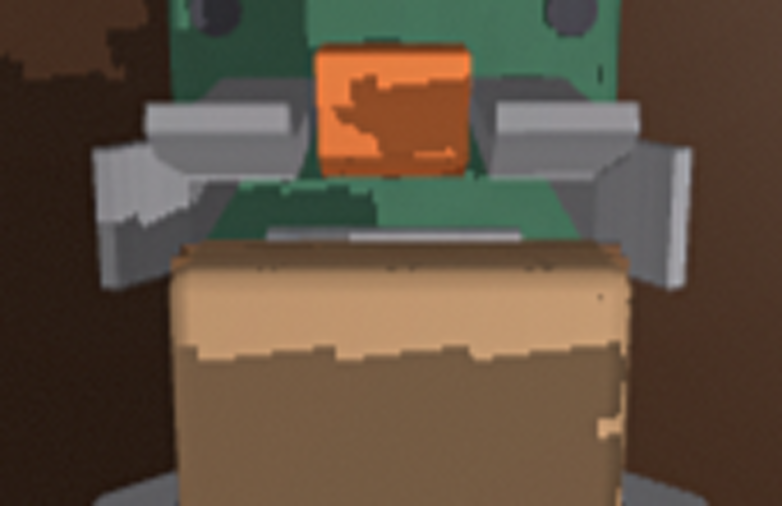

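View pics/t6c.png

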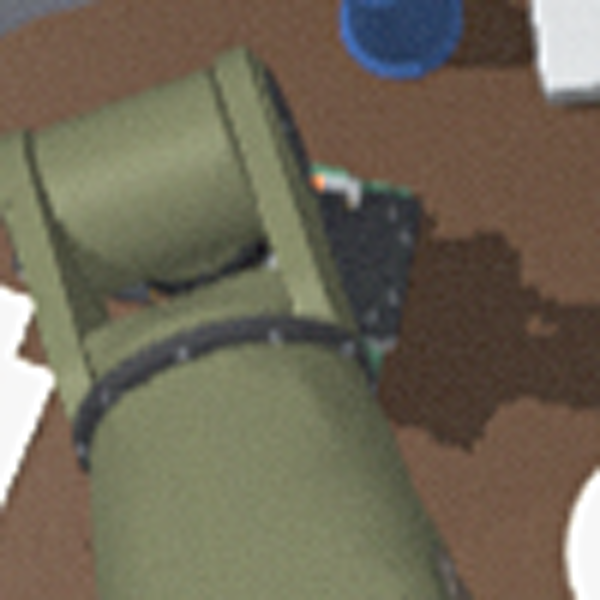

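```bash
python3 - <<'E'
from h import *
z=np.load('w6.npz'); C=(ctrl.calibration('wrist'),z['R'],z['t']); R0=Ro.from_euler('xyz',z['e'])
T=lambda u,v,zz:(R0.inv().apply(onz(C,u,v,zz)-z['p'])*1000).round(1)
f=lambda x,y:(230+x/4.6,130+y/4.6)
print('guide inner -47?',T(*f(392,180),.096),'catch nose -41 ',T(*f(393,176),.07))
for x in(145,316,470,640): print(x,T(*f(x,100),.109))
zb=z['p'][2]
print('blank bot',T(*f(175,245),zb-.019),T(*f(627,245),zb-.019),'top',T(*f(172,270),zb+.001),T(*f(632,270),zb+.001))
print('follower near edge -31',T(*f(392,230),.06))
E
```

```text
guide inner -47? [ -0.4 -45.8  37.4] catch nose -41  [ -0.4 -41.8  63.4]
145 [-33.2 -58.9  24.3]
316 [-10.5 -58.9  24.4]
470 [ 10.  -58.8  24.4]
640 [ 32.7 -58.8  24.4]
blank bot [-29.3 -40.3  19. ] [ 31.  -40.3  19.1] top [-26.5 -41.8  -1. ] [ 28.3 -41.8  -0.9]
follower near edge -31 [ -0.6 -30.6  73.3]
```

Call:
drive_tool([
  [[0,0,0],[-0.8,0,5],0.3],
  [[0,0,0],[0,0,5],0.3],
  [[0,0,0],[0,0,5],0.3],
  [[0,0,0],[0,0,5],0.3],
  [[0,0,0],[0,0,0],0.3],
])

```text
time_s: 11.62
ee_pos: [0.5647, 0.2627, 0.1119]
eef_rot: [-3.139, -0.0, 1.403]
force: [-1.2, 1.0, -0.4]
grip_width: 0.0557
```

```bash
python3 -c "
from h import *
delta([.566,.263,.105],80.35)
im=ctrl.camera('wrist')
save(cv2.resize(im[130:240,230:400],None,fx=4.6,fy=4.6,interpolation=cv2.INTER_CUBIC),'w7c.png')
"
```

```text
t 11.625 pos [0.5647 0.2627 0.1119] turn [-0.14 -0.    0.01] shift now-axes [0.5 1.2 6.9] shift after turn [0.5 1.2 6.9] F [-1.2  1.  -0.4] w 0.0557
```

View pics/w7c.png

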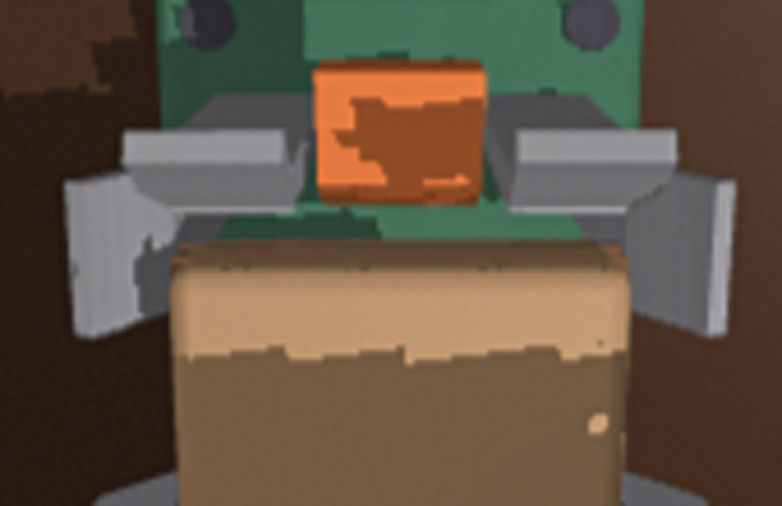

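Call:
drive_tool([
  [[0,0,0],[0,-0.8,2],0.3],
  [[0,0,0],[0,0,4],0.3],
  [[0,0,0],[0,0,4],0.3],
  [[0,0,0],[0,0,4],0.3],
  [[0,0,0],[0,0,0],0.3],
])

```text
time_s: 12.3
ee_pos: [0.5639, 0.2628, 0.098]
eef_rot: [-3.139, -0.0, 1.403]
force: [-1.0, 0.2, -0.5]
grip_width: 0.0558
```

```bash
python3 -c "
from h import *
delta([.566,.263,.105],80.35)
im=ctrl.camera('wrist')
save(cv2.resize(im[130:240,230:400],None,fx=4.6,fy=4.6,interpolation=cv2.INTER_CUBIC),'w8c.png')
"
```

```text
t 12.3 pos [0.5639 0.2628 0.098 ] turn [-0.13 -0.01  0.01] shift now-axes [ 0.5  2.  -7. ] shift after turn [ 0.5  2.  -7. ] F [-1.   0.2 -0.5] w 0.0558
```

View pics/w8c.png

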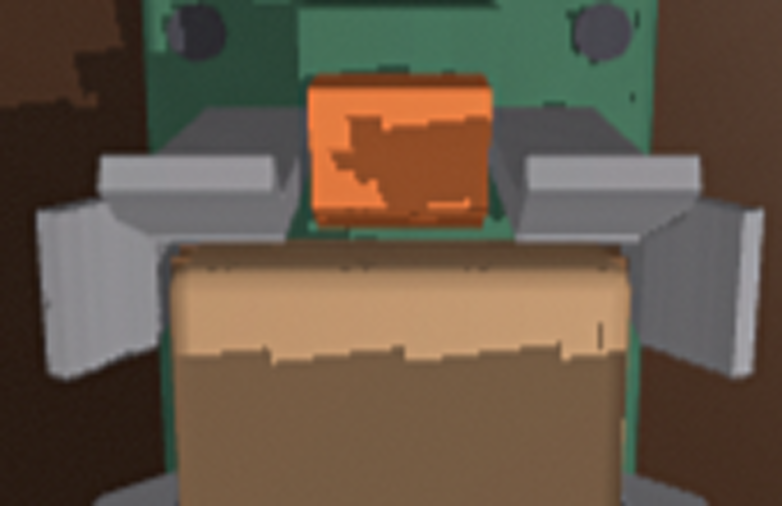

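Call:
drive_tool([
  [[0,0,0],[0,0,2],0.3],
  [[0,0,0],[0,0,5],0.3],
  [[0,0,0],[0,0,5],0.3],
  [[0,0,0],[0,0,5],0.3],
  [[0,0,0],[0,0,5],0.3],
  [[0,0,0],[0,0,0],0.3],
], squeeze=50)

```text
time_s: 13.1
ee_pos: [0.5638, 0.2629, 0.0759]
eef_rot: [-3.139, -0.0, 1.403]
force: [0.4, -0.2, -1.1]
grip_width: 0.0555
```

Call:
drive_tool([
  [[0,0,0],[0,0,4],0.3],
  [[0,0,0],[0,0,4],0.3],
  [[0,0,0],[0,0,4],0.3],
  [[0,0,0],[0,0,4],0.3],
  [[0,0,0],[0,0,0],0.3],
])

```text
time_s: 13.72
ee_pos: [0.564, 0.2629, 0.0601]
eef_rot: [-3.14, -0.0, 1.403]
force: [-0.4, 0.4, 0.8]
grip_width: 0.056
```

```bash
python3 -c "
from h import *
delta([.566,.263,.05],80.35)
im=ctrl.camera('wrist')
save(cv2.resize(im[130:240,230:400],None,fx=4.6,fy=4.6,interpolation=cv2.INTER_CUBIC),'w9c.png')
"
```

```text
t 13.725 pos [0.564  0.2629 0.0601] turn [-0.11 -0.02  0.01] shift now-axes [ 0.4  2.  10.1] shift after turn [ 0.4  2.  10.1] F [-0.4  0.4  0.8] w 0.056
```

View pics/w9c.png

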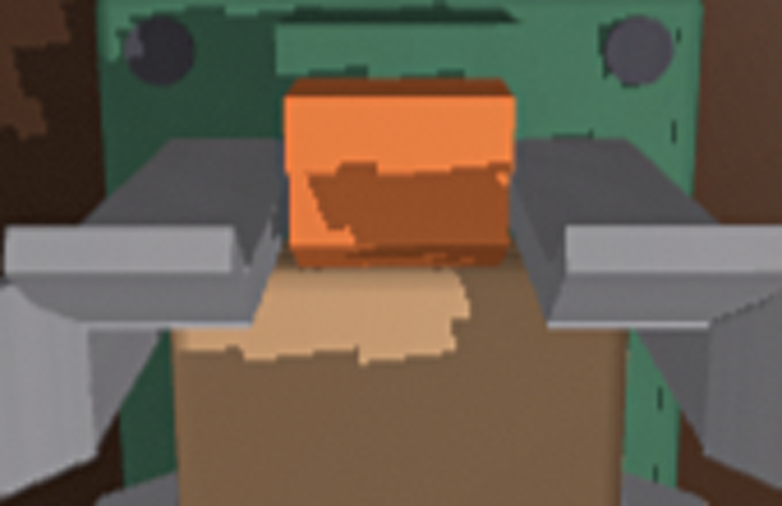

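Call:
drive_tool([
  [[0,0,0],[0,0,3],0.3],
  [[0,0,0],[0,0,3],0.3],
  [[0,0,0],[0,0,3],0.3],
  [[0,0,0],[0,0,0],0.3],
  [[0,0,0],[0,0,0],0.3],
])

```text
time_s: 14.4
ee_pos: [0.564, 0.2629, 0.0515]
eef_rot: [-3.14, -0.0, 1.403]
force: [-0.1, 0.3, 2.5]
grip_width: 0.0553
```

```bash
python3 -c "
from h import *
delta([.566,.263,.05],80.35)
im=ctrl.camera('wrist')
save(cv2.resize(im[130:240,230:400],None,fx=4.6,fy=4.6,interpolation=cv2.INTER_CUBIC),'w10c.png')
"
```

```text
t 14.4 pos [0.564  0.2629 0.0515] turn [-0.1  -0.02  0.01] shift now-axes [0.4 1.9 1.5] shift after turn [0.4 1.9 1.5] F [-0.1  0.3  2.5] w 0.0553
```

View pics/w10c.png

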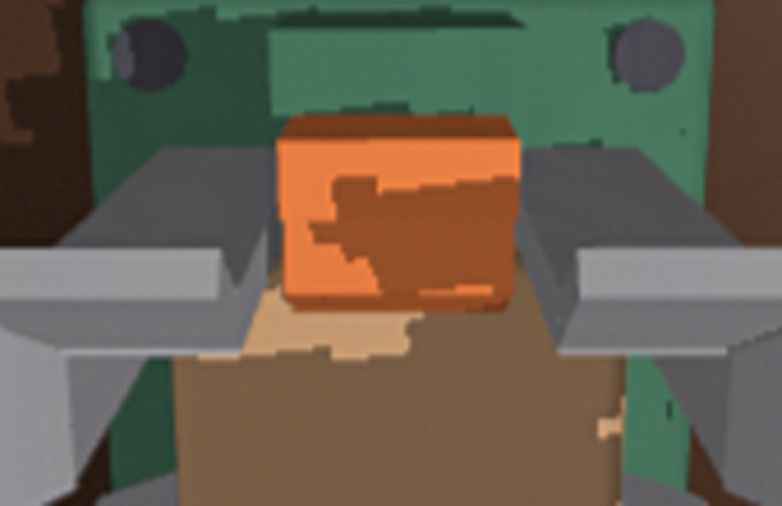

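Call:
drive_tool([
  [[0,0,0],[0,0,2],0.3],
  [[0,0,0],[0,0,0],0.3],
  [[0,0,0],[0,0,0],0.5],
  [[0,0,0],[0,0,0],0.75],
  [[0,0,0],[0,0,0],0.85],
  [[0,0,0],[0,0,0],0.85],
])

```text
time_s: 15.2
ee_pos: [0.5639, 0.2629, 0.0493]
eef_rot: [-3.14, -0.0, 1.403]
force: [0.6, 0.7, -0.3]
grip_width: 0.0794
```

Call:
drive_tool([
  [[0,0,0],[0,0,-10],0.85],
  [[0,0,0],[0,0,-40],0.85],
  [[0,0,0],[0,30,-50],0.85],
  [[0,0,0],[0,30,-50],0.85],
  [[0,0,0],[0,10,0],0.85],
  [[0,0,0],[0,0,0],0.85],
  [[0,0,0],[0,0,0],0.85],
])

```text
time_s: 16.08
ee_pos: [0.6323, 0.2512, 0.198]
eef_rot: [-3.138, 0.001, 1.403]
force: [-0.0, 0.3, 0.1]
grip_width: 0.0801
```

```bash
python3 -c "
from h import *
delta([.566,.263,.2],80.35)
C=cal('wrist');im=ctrl.camera('wrist');o=ctrl.get_obs()
save(im,'w11.png'); np.savez('w11.npz',R=C[1],t=C[2],p=o['ee_pos'],e=o['eef_rot'])
t=ctrl.camera('side'); save(cv2.resize(t[170:280,170:310],None,fx=5,fy=5,interpolation=cv2.INTER_CUBIC),'s11c.png')
"
```

```text
t 16.075 pos [0.6323 0.2512 0.198 ] turn [-0.22  0.04  0.03] shift now-axes [  0.6 -67.4  -1.8] shift after turn [  0.5 -67.4  -2. ] F [-0.   0.3  0.1] w 0.0801
```

View pics/w11.png

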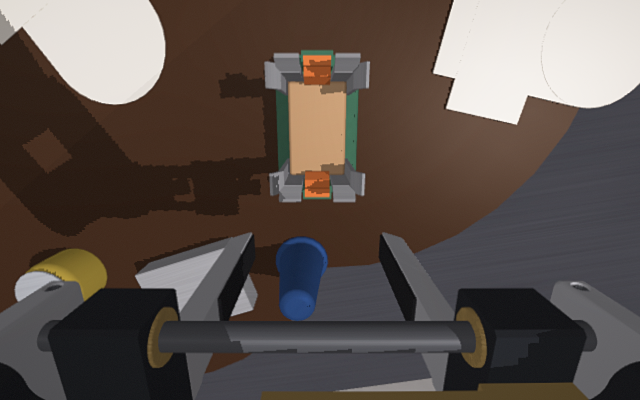

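View pics/s11c.png

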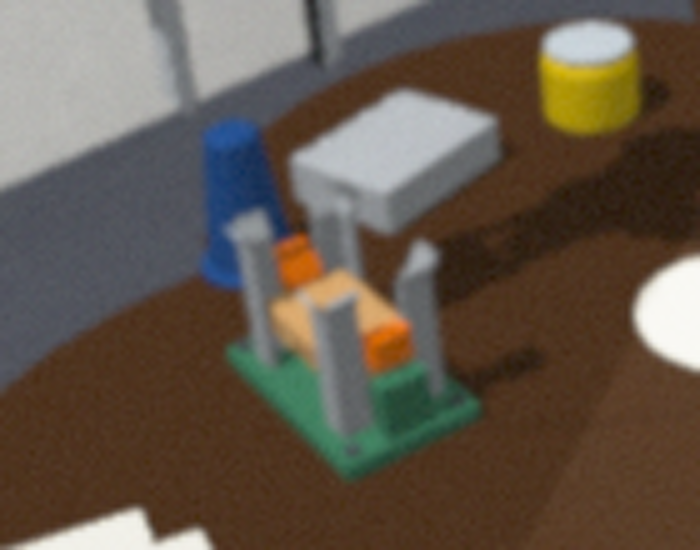

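```bash
python3 - <<'E'
from h import *
im=cv2.imread('pics/w11.png'); z=np.load('w11.npz'); C=(ctrl.calibration('wrist'),z['R'],z['t'])
h=cv2.cvtColor(im,cv2.COLOR_BGR2HSV)
o=cv2.inRange(h,(4,190,100),(14,255,255)); o[215:]=0
n,l,s,c=cv2.connectedComponentsWithStats(o)
q=[]
for i in range(1,n):
    if s[i][4]>100: print(s[i],c[i],onz(C,*c[i],.068)); q.append(onz(C,*c[i],.068))
print(np.linalg.norm(q[0]-q[1]), (q[0]+q[1])/2)
save(cv2.resize(im[40:210,250:385],None,fx=4.3,fy=3.5,interpolation=cv2.INTER_CUBIC)[:,:,::-1],'w11c.png')
E
```

```text
[305  66  25  18 121] [318.80991736  78.96694215] [0.52249229 0.27235273 0.068     ]
[306 172  23  21 123] [319.86178862 180.88617886] [0.61513641 0.25786528 0.068     ]
0.09377003264891974 [0.56881435 0.265109   0.068     ]
```

View pics/w11c.png

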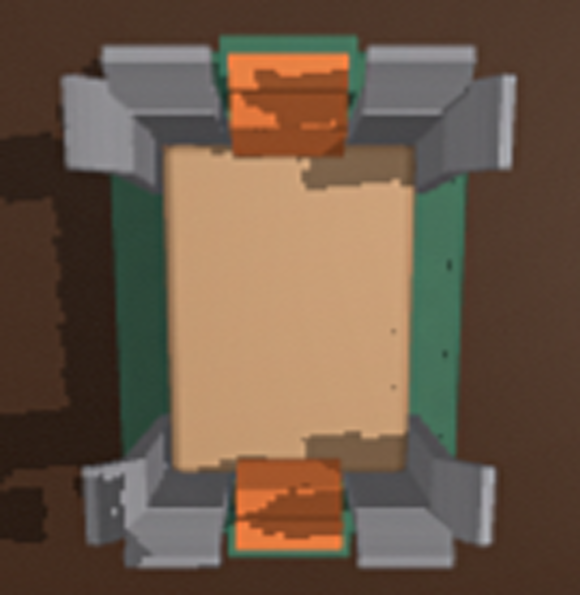

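```bash
python3 -c "
from h import *
delta([.522,-.238,.25],96.6)"
```

```text
t 16.175 pos [0.6325 0.2513 0.1985] turn [-1.800e-01 -1.000e-02 -1.621e+01] shift now-axes [-500.9  -27.4  -51.3] shift after turn [-473.4 -166.   -51.5] F [0.2 0.9 0.4] w 0.08
```

Call:
drive_tool([
  [[0,0,-8.1],[0,0,-15],0],
  [[0,0,-8.1],[0,0,-20],0],
  [[0,0,0],[-20,-7,-16.5],0],
  [[0,0,0],[-40,-14,0],0],
  [[0,0,0],[-50,-18,0],0],
  [[0,0,0],[-50,-18,0],0],
  [[0,0,0],[-50,-18,0],0],
  [[0,0,0],[-50,-18,0],0],
  [[0,0,0],[-50,-18,0],0],
  [[0,0,0],[-50,-18,0],0],
  [[0,0,0],[-50,-16,0],0],
  [[0,0,0],[-40,-14,0],0],
  [[0,0,0],[-23.4,-7,0],0],
  [[0,0,0],[0,0,0],0],
  [[0,0,0],[0,0,0],0],
], squeeze=10)

```text
time_s: 18.05
ee_pos: [0.5221, -0.2377, 0.2507]
eef_rot: [-3.14, -0.001, 1.684]
force: [-1.0, -0.2, 0.3]
grip_width: 0.0004
```

```bash
python3 -c "
from h import *
delta([.522,-.238,.25],96.6)
C=cal('wrist');im=ctrl.camera('wrist');o=ctrl.get_obs()
save(im,'w12.png'); np.savez('w12.npz',R=C[1],t=C[2],p=o['ee_pos'],e=o['eef_rot'])
"
```

```text
t 18.05 pos [ 0.5221 -0.2377  0.2507] turn [-0.09 -0.06 -0.13] shift now-axes [-0.3 -0.2  0.7] shift after turn [-0.3 -0.2  0.7] F [-1.  -0.2  0.3] w 0.0004
```

View pics/w12.png

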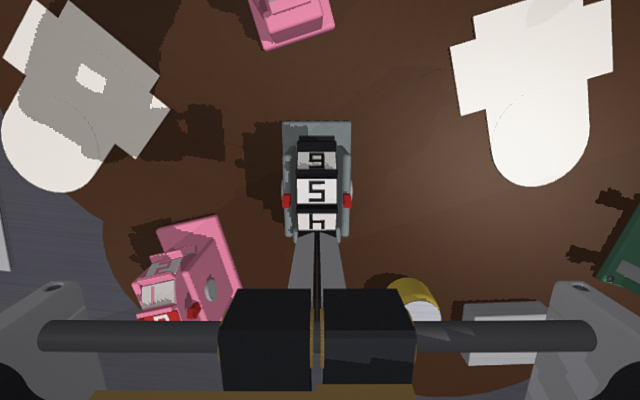

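```bash
python3 - <<'E'
from h import *
im=cv2.imread('pics/w12.png'); z=np.load('w12.npz'); C=(ctrl.calibration('wrist'),z['R'],z['t'])
h=cv2.cvtColor(im,cv2.COLOR_BGR2HSV)
m=cv2.inRange(h,(0,150,60),(8,255,255))|cv2.inRange(h,(172,150,60),(180,255,255)); m[:180]=0;m[225:]=0;m[:,:270]=0;m[:,360:]=0
n,l,s,c=cv2.connectedComponentsWithStats(m)
for i in range(1,n):
    if s[i][4]>5: print(s[i],c[i],onz(C,*c[i],.119),onz(C,c[i][0],s[i][1],.13),onz(C,c[i][0],s[i][1]+s[i][3],.108))
print(h[125:245,300,2]); print(h[125:245,334,2])
save(cv2.resize(im[115:250,265:370],None,fx=5.5,fy=4.4,interpolation=cv2.INTER_CUBIC)[:,:,::-1],'w12c.png')
E
```

```text
[282 194   9  15 118] [285.93220339 200.6440678 ] [ 0.5286395  -0.26753295  0.119     ] [ 0.51873034 -0.2673185   0.13      ] [ 0.54104171 -0.26753683  0.108     ]
[343 194   9  14 111] [346.85585586 200.68468468] [ 0.52179827 -0.20642224  0.119     ] [ 0.51214363 -0.20886782  0.13      ] [ 0.53275108 -0.20379273  0.108     ]
[133 102  83  83  84  85  85  85  84  86  62  33  23  23  23  18  19  26
  29  30  31  30  28  30  28  21  47 157 175 172 171 171 170 170 169 171
 170 141 132 134 130 128 131 111  59  25  28  30  27  24  21  20  10  61
 209 229 224 222 222 222 222 222 222 222 222 222 223 222 222 223 222 222
 223 222 222 223 227 233 143  48  10  12  15  15  26  28  25  34 116 207
 221 217 218 217 216 217 216 217 217 218 218 219 220 224 189  97  22  16
  19  21  21  54  94 102 101  99 100  99  99  99]
[125 125 125 125 125 124 124 123 123 124 120  89  70  72  73  54  25  24
  25  26  26  25  26  26  25  24  65 159 178 176 175 174 173 174 174 174
 174 173 174 175 173 175 178 151  78  27  25  29  24  23  25  22  13  61
 213 233 227 226 225 226 225 226 226 226 226 226 226 226 225 226 226 226
 227 226 222 220 224 227 138  45  11  15  13  14  29  32  27  34 117 210
 224 222 222 222 220 221 221 220 221 222 221 222 224 225 159  68  18  16
  17  18  14  29  89 101  99  99  98  98  99 100]
```

View pics/w12c.png

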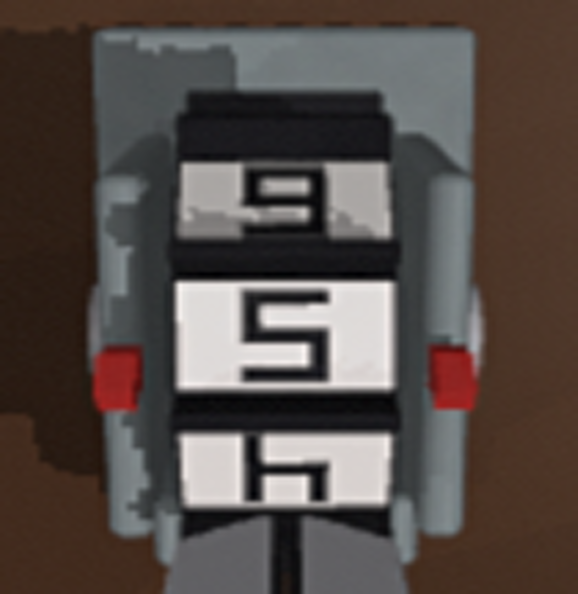

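```bash
python3 - <<'E'
from h import *
z=np.load('w12.npz'); C=(ctrl.calibration('wrist'),z['R'],z['t'])
ex=np.array([np.cos(np.radians(6.6)),np.sin(np.radians(6.6)),0]); ey=np.array([-ex[1],ex[0],0])
for u in (286,347):
    a=onz(C,u,194,.108);b=onz(C,u,208.7,.13); print(a,b,(a+b)/2,(b-a)@ex)
# foot plate -x edge at v~121.5 ; z .006?
for zz in(.0,.006,.01):
    a=onz(C,283,121.5,zz);b=onz(C,351,121.5,zz); print('foot -x corners',zz,a[:2].round(4),b[:2].round(4),np.linalg.norm(a-b),'-> centre',((a+b)/2+.075*ex)[:2].round(4), np.degrees(np.arctan2(*(a-b)[[1,0]]))+90)
E
```

```text
[ 0.52472378 -0.26884751  0.108     ] [ 0.53355107 -0.2659972   0.13      ] [ 0.52913743 -0.26742236  0.119     ] 0.009096398894982406
[ 0.51761686 -0.20578055  0.108     ] [ 0.52686765 -0.20664387  0.13      ] [ 0.52224225 -0.20621221  0.119     ] 0.009090249563790627
foot -x corners 0.0 [ 0.4561 -0.289 ] [ 0.446  -0.1999] 0.08967480748089982 -> centre [ 0.5256 -0.2358] 6.451820346282247
foot -x corners 0.006 [ 0.4559 -0.2884] [ 0.446  -0.2006] 0.0883733257302358 -> centre [ 0.5254 -0.2358] 6.451820346282233
foot -x corners 0.01 [ 0.4558 -0.288 ] [ 0.4459 -0.201 ] 0.08750567122979319 -> centre [ 0.5254 -0.2359] 6.451820346282219
```

```bash
cat > wheel.py <<'E'
from h import *
ex=np.array([np.cos(np.radians(6.5)),np.sin(np.radians(6.5)),0]); c0=np.array([.5256,-.2365,.078])
def ang(C,u,v,r):
    o,d=ray(C,u,v); o=o-c0
    ox,oz,dx,dz=o@ex,o[2],d@ex,d[2]
    a,b,c=dx*dx+dz*dz,2*(ox*dx+oz*dz),ox*ox+oz*oz-r*r
    D=b*b-4*a*c
    if D<0: return np.nan
    s=(-b-np.sqrt(D))/(2*a); return np.degrees(np.arctan2(ox+s*dx,oz+s*dz))  # + towards +x
E
python3 - <<'E'
from wheel import *
z=np.load('w12.npz'); C=(ctrl.calibration('wrist'),z['R'],z['t'])
for n,v,r in [('6 -x',151.5,.0515),('6 +x',169,.0515),('5 -x',178.5,.0515),('5 +x',203,.0515),('4 -x',213,.0515),('rib54 top+x',213,.062),('rib65 top+x',178,.062),('rib54 base',204,.051),('rib65base',169,.051)]:
    print(n,ang(C,316,v,r))
E
```

```text
6 -x -66.67972611759365
6 +x -39.150495127696686
5 -x -27.97504575981456
5 +x -1.1891566996817746
4 -x 10.615700689869522
rib54 top+x 5.376810858551643
rib65 top+x -25.626195421501905
rib54 base 0.10682549784538299
rib65base -39.46383500112689
```

```bash
python3 -c "
from wheel import *
p=c0-.051*ex
delta([p[0],p[1],.165],96.5); delta([p[0],p[1],.137],96.5)"
```

```text
t 18.1 pos [ 0.5224 -0.2375  0.2508] turn [-0.08 -0.06  0.03] shift now-axes [  0.5 -47.6  85.8] shift after turn [  0.6 -47.7  85.8] F [-0.1 -0.4 -0.3] w 0.0004
t 18.1 pos [ 0.5224 -0.2375  0.2508] turn [-0.08 -0.06  0.03] shift now-axes [  0.5 -47.5 113.8] shift after turn [  0.6 -47.7 113.8] F [-0.1 -0.4 -0.3] w 0.0004
```

Call:
drive_tool([
  [[0,0,0],[0.5,-20,10],0],
  [[0,0,0],[0,-20,20],0],
  [[0,0,0],[0,-7.6,30],0],
  [[0,0,0],[0,0,25],0],
  [[0,0,0],[0,0,12],0],
  [[0,0,0],[0,0,10],0],
  [[0,0,0],[0,0,7],0],
  [[0,0,0],[0,0,0],0],
])

```text
time_s: 19.1
ee_pos: [0.475, -0.243, 0.1366]
eef_rot: [-3.14, -0.001, 1.685]
force: [1.0, 0.5, 0.3]
grip_width: 0.0003
```

```bash
python3 -c "
from wheel import *
p=c0-.051*ex
delta([p[0],p[1],.137],96.5)
im=ctrl.camera('wrist');save(im,'w13.png')
t=ctrl.camera('side'); save(cv2.resize(t[120:220,300:420],None,fx=6,fy=6,interpolation=cv2.INTER_CUBIC),'s13c.png')"
```

```text
t 19.1 pos [ 0.475  -0.243   0.1366] turn [-0.09 -0.06  0.06] shift now-axes [ 0.7 -0.  -0.3] shift after turn [ 0.7 -0.  -0.4] F [1.  0.5 0.3] w 0.0003
```

View pics/w13.png

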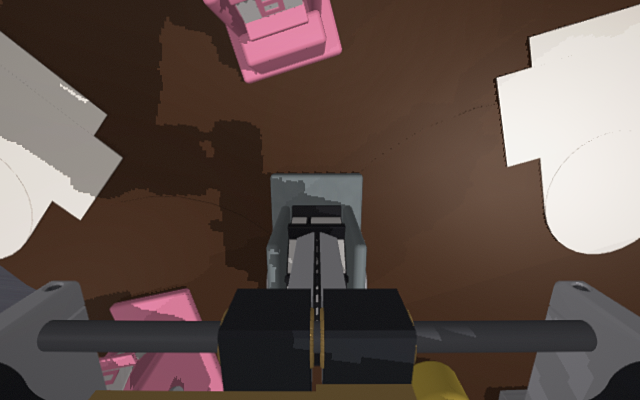

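View pics/s13c.png

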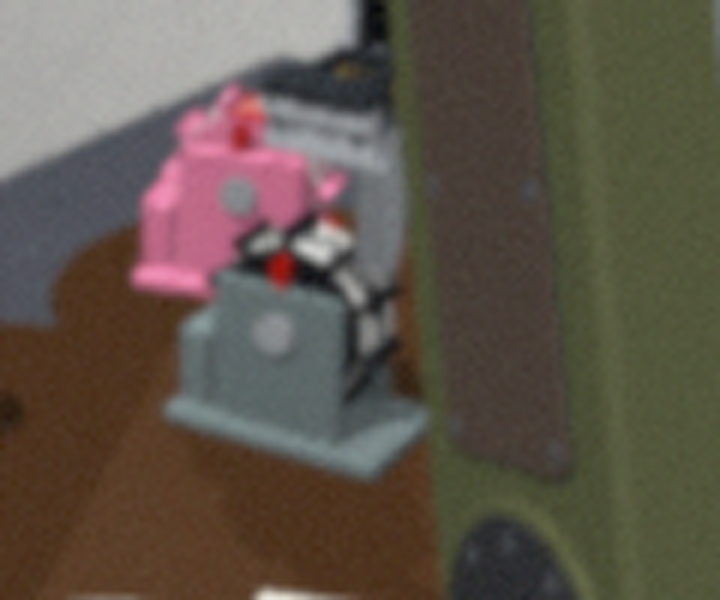

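Call:
drive_tool([
  [[0,0,0],[0.7,9,-1],0],
  [[0,0,0],[0,8,-4],0],
  [[0,0,0],[0,7,-3.5],0],
  [[0,0,0],[0,0,0],0],
])

```text
time_s: 19.7
ee_pos: [0.4995, -0.2395, 0.1454]
eef_rot: [-3.141, -0.001, 1.686]
force: [-0.2, 0.3, -0.5]
grip_width: 0.0004
```

Call:
drive_tool([
  [[0,0,0],[0,7,-2.5],0],
  [[0,0,0],[0,7,-1],0],
  [[0,0,0],[0,8,0],0],
  [[0,0,0],[0,8,0],0],
  [[0,0,0],[0,7,0],0],
  [[0,0,0],[0,4,1],0],
  [[0,0,0],[0,0,0],0],
])

```text
time_s: 20.58
ee_pos: [0.5399, -0.2349, 0.1476]
eef_rot: [-3.141, -0.001, 1.686]
force: [-0.3, 0.6, -0.2]
grip_width: 0.0005
```

```bash
python3 -c "
from wheel import *
p=c0-.051*ex
delta([p[0],p[1],.137],96.5)
im=ctrl.camera('wrist');save(im,'w14.png')
t=ctrl.camera('side'); save(cv2.resize(t[120:220,300:420],None,fx=6,fy=6,interpolation=cv2.INTER_CUBIC),'s14c.png')"
```

```text
t 20.575 pos [ 0.5399 -0.2349  0.1476] turn [-0.05 -0.05  0.07] shift now-axes [  0.1 -65.4  10.7] shift after turn [ -0.  -65.4  10.6] F [-0.3  0.6 -0.2] w 0.0005
```

View pics/w14.png

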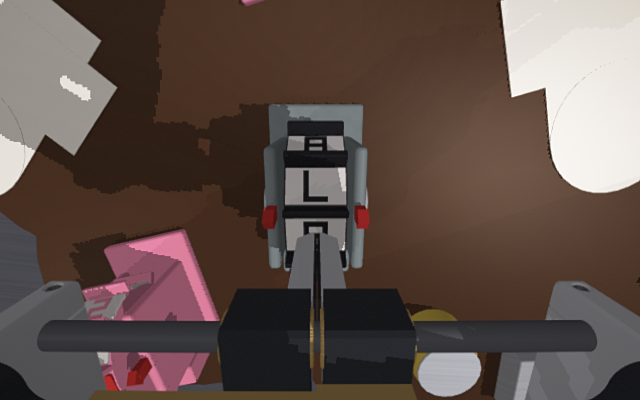

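View pics/s14c.png

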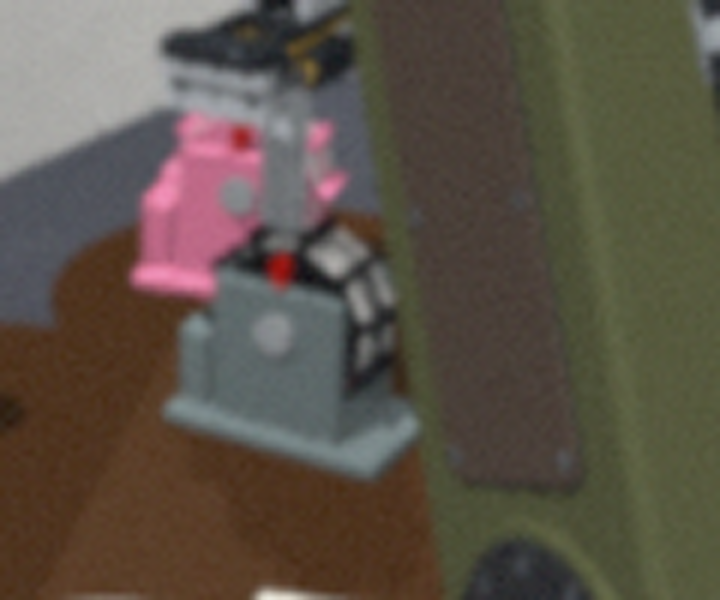

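The wheel turned as planned. The image shows 7 at about (315,185), just short of the pointer line at row 216, and the fingertip in valley 6. I'll lift and re-measure before the last stroke.

Call:
drive_tool([
  [[0,0,0],[0,-1.5,0],0],
  [[0,0,0],[0,0,-15],0],
  [[0,0,0],[0,0,-40],0],
  [[0,0,0],[0,-14,-45],0],
  [[0,0,0],[0,0,0],0],
  [[0,0,0],[0,0,0],0],
])

```text
time_s: 21.42
ee_pos: [0.5242, -0.2367, 0.2477]
eef_rot: [-3.14, -0.001, 1.685]
force: [-0.5, 1.4, -1.1]
grip_width: 0.0004
```

```bash
cat > m.py <<'E'
from wheel import *
import sys
n=sys.argv[1]
o=ctrl.get_obs(); C=cal('wrist');im=ctrl.camera('wrist');save(im,n+'.png'); np.savez(n+'.npz',R=C[1],t=C[2])
h=cv2.cvtColor(im,cv2.COLOR_RGB2HSV)
p=proj(C,[c0+[0,0,.052]+.017*np.array([-ex[1],ex[0],0]),c0+[0,0,.052]-.017*np.array([-ex[1],ex[0],0])])
print(p)
for u in p[:,0]:
    u=int(round(u)); V=h[:,u,2].astype(int)
    for v in range(100,245):
        if (V[v]-110)*(V[v+1]-110)<=0 and V[v]!=V[v+1]:
            vv=v+(110-V[v])/(V[v+1]-V[v]); print(u,round(vv,1),'rise' if V[v+1]>V[v] else 'fall','r51.5:',round(ang(C,u,vv,.0515),1),'r62:',round(ang(C,u,vv,.062),1))
q=p.mean(0).astype(int)
save(cv2.resize(im[q[1]-80:q[1]+50,q[0]-60:q[0]+60],None,fx=5,fy=4.5,interpolation=cv2.INTER_CUBIC),n+'c.png')
pp=c0-.02*ex; delta([pp[0],pp[1],.148],96.5)
E
python3 m.py w15
```

```text
[[333.71408966 202.94068887]
 [298.4200468  202.93023403]]
334 120.7 rise r51.5: nan r62: nan
334 133.3 fall r51.5: nan r62: nan
334 148.7 rise r51.5: -69.0 r62: -53.9
334 154.3 fall r51.5: -57.7 r62: -47.1
334 165.6 rise r51.5: -41.3 r62: -35.4
334 190.3 fall r51.5: -13.5 r62: -13.6
334 199.0 rise r51.5: -4.2 r62: -6.2
334 221.3 fall r51.5: 23.5 r62: 14.9
298 120.5 rise r51.5: nan r62: nan
298 128.8 fall r51.5: nan r62: nan
298 144.7 rise r51.5: -82.2 r62: -59.5
298 154.0 fall r51.5: -58.3 r62: -47.5
298 165.6 rise r51.5: -41.3 r62: -35.4
298 189.8 fall r51.5: -14.1 r62: -14.1
298 199.1 rise r51.5: -4.0 r62: -6.0
298 221.6 fall r51.5: 23.9 r62: 15.2
298 232.8 rise r51.5: 47.2 r62: 28.9
298 235.1 fall r51.5: 57.4 r62: 32.4
t 21.475 pos [ 0.5241 -0.2366  0.247 ] turn [-0.14 -0.09  0.06] shift now-axes [ -0.2 -18.3  99.1] shift after turn [ -0.  -18.5  99. ] F [ 0.1  0.6 -1. ] w 0.0007
```

View pics/w15c.png

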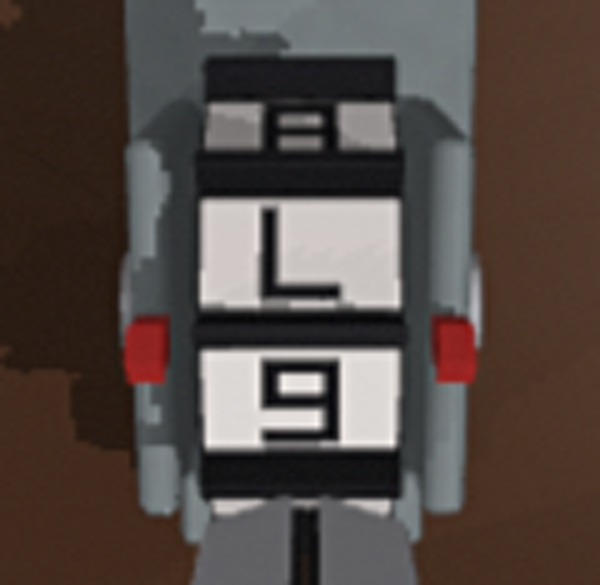

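Call:
drive_tool([
  [[0,0,0],[0,-12,20],0],
  [[0,0,0],[0,-10.3,35],0],
  [[0,0,0],[0,0,25],0],
  [[0,0,0],[0,0,12],0],
  [[0,0,0],[0,0,9],0],
  [[0,0,0],[0,0,0],0],
])

```text
time_s: 22.22
ee_pos: [0.502, -0.2392, 0.1465]
eef_rot: [-3.14, -0.001, 1.685]
force: [-0.8, 0.0, 0.0]
grip_width: 0.0004
```

Call:
drive_tool([
  [[0,0,0],[0,7,-1],0],
  [[0,0,0],[0,7,-1],0],
  [[0,0,0],[0,6,0],0],
  [[0,0,0],[0,5,0],0],
  [[0,0,0],[0,3,0],0],
  [[0,0,0],[0,0,0],0],
])

```text
time_s: 22.98
ee_pos: [0.5301, -0.236, 0.1487]
eef_rot: [-3.141, -0.001, 1.685]
force: [-0.7, 0.3, -0.4]
grip_width: 0.0004
```

```bash
python3 -c "
from wheel import *
pp=c0+.0051*ex; delta([pp[0],pp[1],.1476],96.5)"
```

```text
t 22.975 pos [ 0.5301 -0.236   0.1487] turn [-0.06 -0.05  0.07] shift now-axes [0.  0.6 1.1] shift after turn [0.  0.6 1.1] F [-0.7  0.3 -0.4] w 0.0004
```

Nudge 0.6 mm, then back off 3 mm, lift and measure.

Call:
drive_tool([
  [[0,0,0],[0,0.6,0],0],
  [[0,0,0],[0,0,0],0],
  [[0,0,0],[0,-3,0],0],
  [[0,0,0],[0,0,-15],0],
  [[0,0,0],[0,0,-40],0],
  [[0,0,0],[0,0,-45],0],
  [[0,0,0],[0,0,0],0],
  [[0,0,0],[0,0,0],0],
])

```text
time_s: 23.98
ee_pos: [0.5274, -0.2363, 0.2486]
eef_rot: [-3.14, -0.001, 1.685]
force: [-0.3, 0.3, -1.3]
grip_width: 0.0007
```

```bash
python3 m.py w16
```

```text
[[333.67429142 199.44218696]
 [298.37678528 199.42794129]]
334 117.9 rise r51.5: nan r62: nan
334 129.4 fall r51.5: nan r62: nan
334 154.7 rise r51.5: -51.6 r62: -42.8
334 177.9 fall r51.5: -23.1 r62: -21.1
334 186.4 rise r51.5: -14.0 r62: -13.9
334 210.9 fall r51.5: 13.7 r62: 7.9
334 221.6 rise r51.5: 29.3 r62: 19.0
334 227.9 fall r51.5: 42.3 r62: 26.8
298 140.0 rise r51.5: nan r62: -61.5
298 142.2 fall r51.5: -78.9 r62: -58.0
298 154.7 rise r51.5: -51.6 r62: -42.8
298 177.4 fall r51.5: -23.6 r62: -21.6
298 186.4 rise r51.5: -14.0 r62: -13.8
298 210.9 fall r51.5: 13.8 r62: 8.0
298 221.4 rise r51.5: 29.0 r62: 18.9
298 231.0 fall r51.5: 52.3 r62: 31.3
298 231.0 fall r51.5: 52.3 r62: 31.3
t 24.025 pos [ 0.5273 -0.2363  0.248 ] turn [-0.14 -0.09  0.06] shift now-axes [ -0.2 -21.4 100. ] shift after turn [ -0.1 -21.7 100. ] F [ 0.1 -0.6 -0. ] w 0.0004
```

View pics/w16c.png

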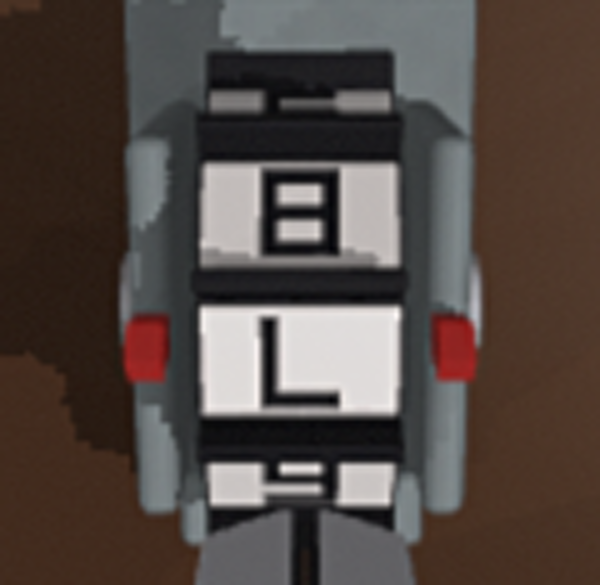

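```bash
python3 - <<'E'
from h import *
t=ctrl.camera('top'); save(t,'t17.png')
a=cv2.imread('pics/top0.png'); b=cv2.imread('pics/t17.png')
d=cv2.absdiff(a,b).max(2)[100:155,235:365]; print('changed px around weight/tin/cone',(d>60).sum())
save(cv2.resize(t[95:220,205:425],None,fx=3.6,fy=3.6,interpolation=cv2.INTER_CUBIC),'t17c.png')
E
```

```text
changed px around weight/tin/cone 0
```

View pics/t17c.png

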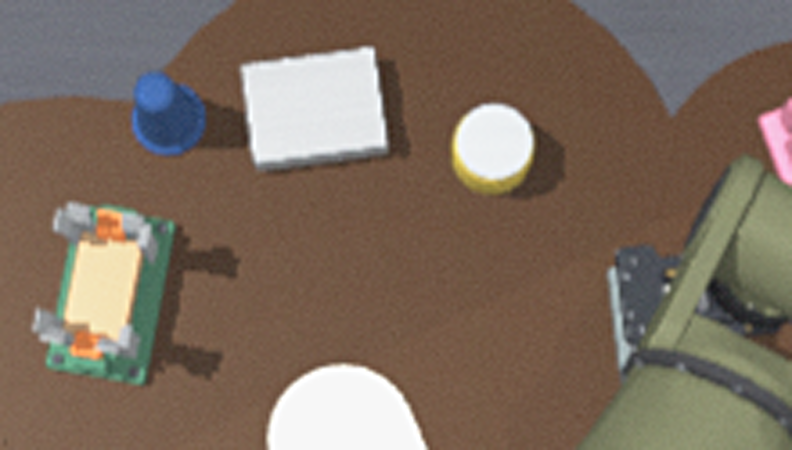

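The top view shows the blank latched in the magazine with a catch over each end, and the weight, tin and cone unmoved. Handing in.

```bash
python3 -c "
from h import *
print(ctrl.hand_in())"
```

```text
the job is handed in; nothing more can be done
None
```

I pressed the blank into the green magazine until both catches snapped over it. Then I rolled the grey counter's wheel to 7 in two fingertip strokes and handed in at about 24 s of the 72 s allowed. The hand-in gives no verdict.

**Blank:** the wrist and top views show it seated in the magazine with an orange catch over each end. I checked the catches by comparing images with earlier ones. My one attempt to measure their spacing was spoiled by a poor colour mask, so it does not confirm the result either way. I also did not measure the blank's height or levelness after letting go.

**Wheel:** the last wrist image puts plate 7 from −14.0° to +13.7°, so its centre is within about 0.1° of the top. The axle position is good to about 2 mm, which adds roughly 2° of uncertainty against the 8° allowed.

**Bystanders:** the start and end top pictures show no changed pixels around the weight, tin and cone. The gripper was about 0.1 m above the wheel, touching nothing, at hand-in.

**One disagreement:** the wrist camera put the blank's near edge 2–3 mm off from where the grasp said it should be. I corrected by about 2 mm during insertion, and it went in with side forces of about 1 N.

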